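# Free and remove the cover of a sample-tube holder

## Robot

A 6-joint arm with a two-finger parallel gripper is mounted at the origin on the work surface. World frame = base frame: x ahead of the robot, y to its left, z up, the work surface at z = 0. Lengths are in m, angles in rad, forces in N, time in s.
With the tool pointing down it reaches from about 0.375 to 0.825 m from the base axis. Payload 5.5 kg.
Tool frame: the origin (TCP) lies midway between the tips of the shut fingers; the grasp point (between the pads) lies 19 mm behind it (grip_point_offset is the distance from the TCP to the grasp point, in m); z points along the fingers, y is the line along which they close (so a half turn about z gives the same grasp; the last joint's range is limited). The gripper opens to 85 mm and grips with 20 to 120 N. Pads are 22 mm wide; open, the fingers measure 114 mm over their backs; the gripper's body (76 mm by 85 mm) begins 54 mm behind the grasp point. The pads swing forward as they close: fully open they stand 13 mm farther back than shut.
Start: joints at [-1.337, 0.314, -0.047, 1.21, 0, 1.571], TCP at [0.139, -0.584, 0.231] pointing down, gripper open.
Joint ranges: [-2.67, 2.67], [-0.69, 1.73], [-1.03, 1.25], [-2.08, 2.16], [-1.42, 1.45], [-3.14, 3.14]. Speed limits (rad/s): [2.39, 2.39, 3.01, 3.14, 3.14, 3.14].

## Interface

Orientations are given as [roll, pitch, yaw] about the fixed x, y, z axes, in that order (R = Rz(yaw) Ry(pitch) Rx(roll)).
In Python, from rig import state, grab_frame, camera_params, job_done, regions_of, grip_point_offset gives the robot as it stands. The module is installed in compiled form; this text tells all that it offers.
- The arm moves only by the tool play_rows, never from a script. Its argument "targets" is a list of rows, each an object with "xyz": the shift along the tool's x, y, z in mm, a list of three; "spin": the turn about the tool's z in degrees; "fingers": the closure, from 0 (fully open) to 1 (shut). In form: [{"xyz": [x, y, z], "spin": spin, "fingers": fingers}, ...]. A call has exactly 5 rows; each row is the pose to reach, as a shift and turn from the pose commanded when the call began, along the tool's axes at that moment; what a row does not reach only later rows make up. A row lasts 1/10 s, in which the tool goes at most 50 mm and 8.59 degrees, less where a joint would pass 70% of its speed; a pose out of reach is approached as far as the arm can. A call with a gripper value outside its range is refused whole. The fingers move at their own pace and stop on an object; "squeeze" is the grip in N (left out, the last holds). Time passes only in rows, so rows that repeat a pose let the fingers close, or fill a call up. It gives the time, the measured TCP pose, the force, the opening and the grip force at its end, in the units of the state.
- state(): the state, without advancing time (a new reading comes with each control period).
- grab_frame(name): name is "side" or "top" or "wrist"; returns the picture (480x640x3 uint8, blue, green, red); there is no depth.
- camera_params(name): a dict with "vertical_fov" (degrees; the focal length in pixels is half the picture's height over the tangent of half this angle, whatever the lens; pixels are square), "cx", "cy" (the principal point, pixels), "D" ([k1, k2, p1, p2, k3] as OpenCV has them; the pictures are not rectified), "xyz" and "rotation" of the camera in the world. Camera axes: x right, y up, looking along -z (the intrinsics and any distortion apply to the point x, -y, -z); pixel columns grow to the right and rows downward; lengths in m; the calibration is good to about 2 mm. A picture is of the moment at which its call begins: read the wrist's pose just before it. camera_params takes no time and is no camera call; for the wrist camera it gives the pose at the moment of the call.
- job_done(): hands the job in; it is judged then, once.
Trained networks look in the newest picture that a camera, given by its name, has taken for a name from the list of things; names that differ only in an ending like _2 or _b are one class to them, and where a whole thing is asked for, a point or a joint stands for the part that bears it (a point fixed in the world has none). Each returns a list of dicts, best first, with "conf" (0 to 1); they miss things now and then, are a little off and sometimes report something else, mostly with a low value. They report only what shows in the picture. A call takes as long as a camera call.
- regions_of(target, camera): "pixels" (480x640 bool, what is visible of it) and "box" ([centre column, centre row, width, height] in pixels, round what is visible of it).
The state is a dict: "time": time; "joint_positions": joint angles; "joint_vel": joint speeds; "joint_torque": joint torques, N m; "tool_pos": TCP position; "orientation": TCP orientation; "wrist_force": force on the tool from outside, world axes, zero at the start; "wrist_torque": the same for the moment, N m; "finger_gap": finger opening in m; "grip_force": force on a finger pad.
Only numpy, scipy, OpenCV 4.12 (cv2) and the standard library are available. Lean on these libraries where they do the work, as an engineer would, in place of code of your own. Each camera call takes 0.05 s, during which the arm holds its last target. There are 200 camera calls.

## Task

Take the cover off the tall tube holder so that its tubes can be unloaded, and stand the cover upright in the middle of the square steel tray, lowering it onto the tray before letting go. The cover catches on the holder inside it, so first turn it on the spot by about 60 degrees, either way, and only then lift it straight up: the holder must stay seated in its stand. Leave the short holder with the round knob alone.

Things in the scene. Friction and masses are not known exactly. Their poses are not given: they have to be found in the camera images.
- cover_bar (a point): Centre of the bar on top of the tall cover: 60 mm long (x), 14 thick (y), 32 high (z up). Cover: white cup upside down, 80 mm across, 95 high, 0.18 kg; this point is 16 mm above its flat top, 111 above its rim. Two teeth inside start 2.5 mm under the holder's lugs, so a straight pull takes the holder along; turned 45 to 120 deg from the start, either way, it is free (light friction, no stops).
- rack_mid (a point): Middle of the aluminium tube holder inside the cover, on the same vertical axis, 49 mm above its underside. Lugs along x and -x; four red-capped tubes up to 94 mm above its underside: lift the cover 90 mm or more to clear them. 0.35 kg. Its square foot (84 mm, 14 high) carries the cover's rim and sits with 2 mm play in a fixed grey stand, 104 mm square, 18 high, that stops it turning.
- tray_mid (a point): Centre of the inner floor of the empty square steel tray, 140 mm wide, rim 10 mm high, fixed to the bench; the inner floor is 5 mm above the bench, at this point. Site z is up.
- short_mid (a point): Middle of the short covered holder, 45 mm above its underside: a white drum 80 mm across on a square foot, with a round knob 32 mm across on top, 90 mm high in all, in a grey stand like the other one. Not to be moved.

How it is judged:
At the end, for the whole second after the job is handed in: The cover stands upright (within 7 degrees) on the tray's floor, its axis within 25 mm of the tray's centre; the tube holder is upright and within 10 mm of where it began, seated in its stand; the short holder is within 15 mm of where it began (horizontal distance between cover_bar and tray_mid below 0.025 m and z of cover_bar in the frame of tray_mid between 0.103 and 0.119 m and angle between cover_bar's own z axis and vertical below 0.12 rad and distance of rack_mid from where it was at the start of the episode below 0.01 m and angle between rack_mid's own z axis and vertical below 0.1 rad and distance of short_mid from where it was at the start of the episode below 0.015 m); the robot touches nothing.
It fails at once if the tube holder is lifted or dragged more than 15 mm from its place (distance of rack_mid from where it was at the start of the episode above 0.015 m).
It fails at once if the short holder is moved more than 15 mm (distance of short_mid from where it was at the start of the episode above 0.015 m).
It fails at once if the cover is let go more than 30 mm above its resting height over the tray (horizontal distance between cover_bar and tray_mid below 0.08 m and z of cover_bar in the frame of tray_mid above 0.141 m and contact force between the fingers and cover below 0.1 N).
It also fails if it takes over 48 s, if anything falls off the work surface, if the arm or the gripper's body presses on something with over 40 N, if the wrist force passes 120 N, or if a joint passes its speed limit or range.

## Working session

There is one attempt and no reset: what is moved stays moved. The work goes in short steps, Python scripts to look and compute and a tool call to move; the robot and the scene stay as the last step left them, time stands still between calls to the robot, and variables do not carry over. Pictures are saved under pics/ and viewed, at most 10 in all, crops included, and the job is handed in when it is done.

Besides the shell and the picture viewer there is one more tool, called after "Request:" by a JSON object that holds its "fn" and its "kwargs", one argument or row to a line. play_rows: Moves the arm, as the interface text tells. Its arguments: {"type":"object","properties":{"targets":{"type":"array"},"squeeze":{"type":"number"}},"required":["targets"]}

```bash
mkdir -p pics; python3 - <<'E'
from rig import *
import cv2,numpy as np
for c in ["side","top"]:
    f=grab_frame(c); cv2.imwrite(f"pics/{c}0.png",f)
    p=camera_params(c); print(c,{k:(np.round(v,4).tolist() if not isinstance(v,(int,float)) else v) for k,v in p.items()})
    for t in ["cover_bar","rack_mid","tray_mid","short_mid"]:
        try:
            r=regions_of(t,c); print(c,t,[(round(x["conf"],2),np.round(x["box"],1).tolist()) for x in r[:3]])
        except Exception as e: print(t,e)
s=state();print(s)
print(grip_point_offset if not callable(grip_point_offset) else grip_point_offset())
E
```

```text
side {'vertical_fov': 46.74086752550081, 'cx': 325.93031168334187, 'cy': 232.23379239782236, 'D': [0.0171, 0.0, 0.0, 0.0, 0.0], 'xyz': [0.2214, -0.6038, 0.8803], 'rotation': [0.7197, -0.0043, -0.4793]}
side cover_bar [(0.83, [424.2, 332.4, 55.6, 69.5])]
side rack_mid [(0.79, [421.1, 353.6, 66.9, 44.7])]
side tray_mid [(0.95, [287.4, 270.2, 82.4, 66.7])]
side short_mid [(0.73, [279.2, 160.2, 39.0, 44.8]), (0.16, [420.6, 353.7, 66.2, 46.8])]
top {'vertical_fov': 54.635277712074846, 'cx': 317.5663071742079, 'cy': 250.38103507425143, 'D': [-0.0814, 0.0, 0.0, 0.0, 0.0], 'xyz': [0.4135, 0.0127, 0.8536], 'rotation': [0.1546, -0.001, -1.5765]}
top cover_bar [(0.8, [463.8, 214.8, 60.1, 54.4])]
top rack_mid [(0.65, [455.9, 222.7, 42.8, 47.5])]
top tray_mid [(0.88, [307.5, 297.9, 87.8, 91.6])]
top short_mid [(0.81, [166.8, 242.4, 63.2, 63.9]), (0.51, [308.0, 298.0, 89.2, 88.8])]
{'time': 0.5, 'joint_positions': array([-1.33700418e+00,  3.13532873e-01, -4.71428581e-02,  1.21019400e+00,
       -8.64833077e-06,  1.57081310e+00]), 'joint_vel': array([-0.00014095, -0.00148035,  0.00171743, -0.00080738,  0.00166637,
       -0.00013334]), 'joint_torque': array([-7.17290313e-04, -5.38959789e+01,  3.39756775e+01,  3.27692404e-03,
        1.80315249e-05,  4.28896044e-06]), 'tool_pos': array([ 0.13899191, -0.58365156,  0.23126095]), 'orientation': array([-3.14151925e+00,  8.64956183e-06,  2.33775373e-01]), 'wrist_force': array([ 0.56001673, -0.47326777,  0.20646523]), 'wrist_torque': array([-0.01689138, -0.03794019, -0.0207881 ]), 'grip_force': 0.0, 'finger_gap': 0.085218397565125}
0.0187
```

View pics/top0.png

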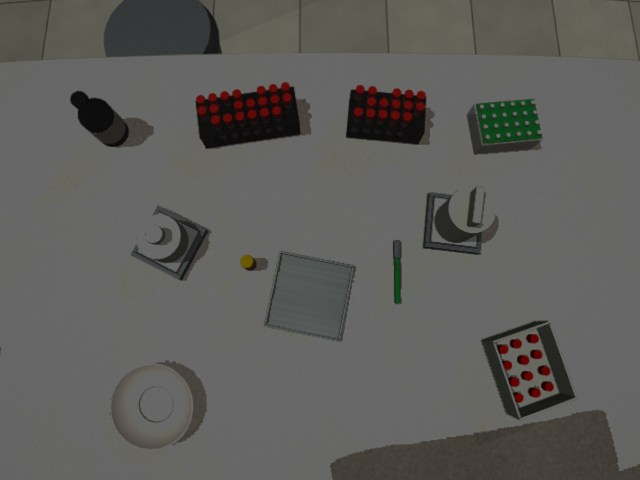

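View pics/side0.png

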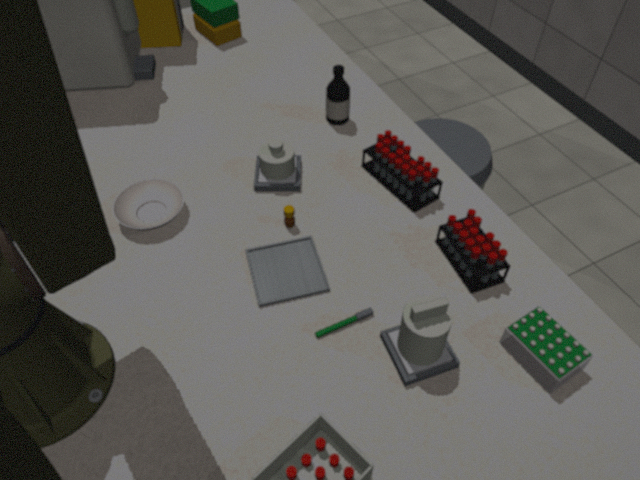

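The top view shows the tall cover's bar near (478,207), nearly vertical in the picture, and the tray at (310,296). The short holder is at (167,243), with its round knob. The side view shows the bar near (430,312). Next I'll compute positions.

```bash
cat > h.py <<'E'
from rig import *
import cv2,numpy as np
from scipy.spatial.transform import Rotation as Ro
def KD(p):
    f=240/np.tan(np.radians(p["vertical_fov"])/2)
    return np.array([[f,0,p["cx"]],[0,f,p["cy"]],[0,0,1.]]),np.array(p["D"],float)
def rays(p,uv):
    K,D=KD(p); n=cv2.undistortPoints(np.array(uv,float).reshape(-1,1,2),K,D).reshape(-1,2)
    d=np.c_[n[:,0],-n[:,1],-np.ones(len(n))]
    return np.array(p["xyz"]),Ro.from_euler("xyz",p["rotation"]).apply(d)
def atz(p,uv,z):
    o,d=rays(p,uv); return o+d*((z-o[2])/d[:,2])[:,None]
def proj(p,X):
    K,D=KD(p); c=Ro.from_euler("xyz",p["rotation"]).inv().apply(np.atleast_2d(X)-p["xyz"])
    return cv2.projectPoints(c*[1,-1,-1],np.zeros(3),np.zeros(3),K,D)[0].reshape(-1,2)
def tri(obs):
    A=np.zeros((3,3));b=np.zeros(3)
    for p,uv in obs:
        o,d=rays(p,[uv]);d=d[0]/np.linalg.norm(d);M=np.eye(3)-np.outer(d,d);A+=M;b+=M@o
    return np.linalg.solve(A,b)
E
python3 - <<'E'
from h import *
P={c:camera_params(c) for c in("top","side")}
print("bar tri",tri([(P["top"],(478,207)),(P["side"],(430,312))]))
e=atz(P["top"],[(480,187),(475,226)],.145);print("bar ends",e)
C={}
for c in P:
    grab_frame(c)
    for t in("tray_mid","cover_bar"):
        m=regions_of(t,c)[0]["pixels"].astype(np.uint8)
        q=cv2.minAreaRect(cv2.findNonZero(m)); 
        if t=="tray_mid": 
            X=atz(P[c],cv2.boxPoints(q),.01);print(c,t,"ctr",X.mean(0),np.linalg.norm(np.diff(X,axis=0),axis=1))
            pix=cv2.findNonZero(m).reshape(-1,2);print(atz(P[c],pix,.007).mean(0))
a=cv2.imread("pics/top0.png")[165:265,400:520];b=cv2.imread("pics/side0.png")[285:395,370:470]
o=[cv2.resize(x,(400,400*x.shape[0]//x.shape[1]),interpolation=cv2.INTER_CUBIC) for x in(a,b)]
h=max(x.shape[0] for x in o);cv2.imwrite("pics/crop.png",np.clip(np.hstack([cv2.copyMakeBorder(x,0,h-x.shape[0],0,0,0) for x in o])*1.6,0,255).astype(np.uint8))
E
```

```text
bar tri [ 0.59606807 -0.24838768  0.13116134]
bar ends [[ 0.62488956 -0.24860988  0.145     ]
 [ 0.56132459 -0.2364062   0.145     ]]
top tray_mid ctr [0.46181708 0.02669744 0.01      ] [0.1418805  0.14286886 0.14117596]
[0.46171653 0.02689295 0.007     ]
side tray_mid ctr [0.46485456 0.02085612 0.01      ] [0.15162427 0.1491507  0.13885125]
[0.46147825 0.02059933 0.007     ]
```

View pics/crop.png

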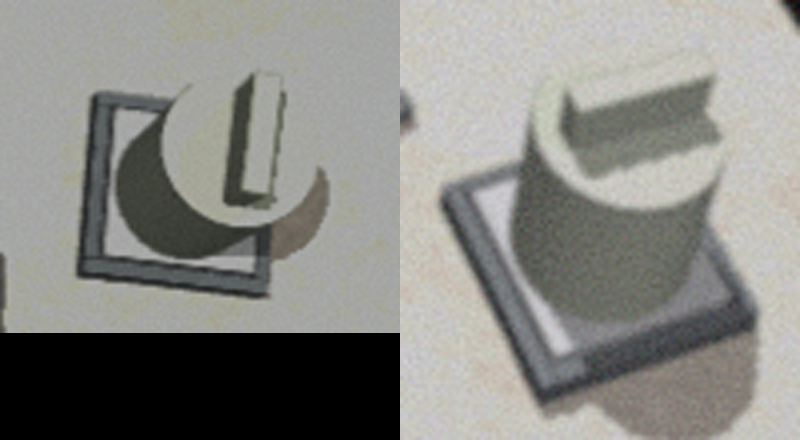

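The crop shows the bar's top face clearly. In the top picture its corners are about (477,186), (485.5,187), (481,223.5) and (472.5,222), and its centre in the side picture is about (430.7,305).

```bash
python3 - <<'E'
from h import *
P={c:camera_params(c) for c in("top","side")}
t=tri([(P["top"],(479,204.7)),(P["side"],(430.7,305))]);print("bar top",t, "reproj",[proj(P[c],t) for c in P])
X=atz(P["top"],[(477.1,186),(485.5,187.2),(480.7,223.5),(472.6,222)],t[2])
print(X.mean(0),np.linalg.norm(X[0]-X[3]),np.linalg.norm(X[0]-X[1]))
d=X[0]+X[1]-X[2]-X[3];print("yaw deg",np.degrees(np.arctan2(d[1],d[0])))
s=state();R=Ro.from_euler("xyz",s["orientation"]).as_matrix();print(R.round(3))
goal=np.array([t[0],t[1],.25]);print("tool shift mm",R.T@(goal-s["tool_pos"])*1000)
E
```

```text
bar top [ 0.59654189 -0.24507054  0.14602188] reproj [array([[479.20753589, 204.07559768]]), array([[430.07753677, 305.21596798]])]
[ 0.59578688 -0.24471012  0.14602188] 0.05971374545557595 0.013700442011973216
yaw deg -10.932641826121515
[[ 0.973  0.232 -0.   ]
 [ 0.232 -0.973 -0.   ]
 [-0.     0.    -1.   ]]
tool shift mm [ 523.55181375 -223.42306524  -18.69214298]
```

Request:
{"fn": "play_rows", "kwargs": {
  "targets": [
    {"xyz": [48, -20, -4], "spin": 0, "fingers": 0},
    {"xyz": [96, -41, -8], "spin": 0, "fingers": 0},
    {"xyz": [140, -60, -12], "spin": 0, "fingers": 0},
    {"xyz": [185, -79, -16], "spin": 0, "fingers": 0},
    {"xyz": [230, -98, -19], "spin": 0, "fingers": 0}
  ]
}}

```text
time: 1.3
tool_pos: [0.3408, -0.4343, 0.2508]
orientation: [3.141, -0.0, 0.233]
wrist_force: [0.6, -0.5, -0.2]
finger_gap: 0.0854
grip_force: 0.0
```

```bash
cat > g.py <<'E'
from h import *
import sys
# shift needed to world goal xyz, yaw(deg)
s=state();R=Ro.from_euler("xyz",s["orientation"]).as_matrix()
g=np.array([float(a) for a in sys.argv[1:4]])
y=np.degrees(np.arctan2(R[1,0],R[0,0]));sp=y-float(sys.argv[4])
print("t",s["time"],"pos",s["tool_pos"].round(4),"yaw",y.round(2),"q1,q6",s["joint_positions"][[0,5]].round(3))
print("shift",(R.T@(g-s["tool_pos"])*1000).round(1),"spin",round(sp,1))
print("F",s["wrist_force"].round(1),"tau",s["wrist_torque"].round(2),"gap",round(s["finger_gap"],4),"grip",s["grip_force"])
E
python3 g.py .596 -.2445 .25 -10.9
```

```text
t 1.3 pos [ 0.3408 -0.4343  0.2508] yaw 13.37 q1,q6 [-0.905  2.003]
shift [ 292.2 -125.6    0.8] spin 24.3
F [ 0.6 -0.5 -0.2] tau [-0.02 -0.01 -0.03] gap 0.0854 grip 0.0
```

Request:
{"fn": "play_rows", "kwargs": {
  "targets": [
    {"xyz": [46, -20, 0], "spin": 4, "fingers": 0},
    {"xyz": [92, -40, 0], "spin": 8, "fingers": 0},
    {"xyz": [138, -60, 0], "spin": 12, "fingers": 0},
    {"xyz": [184, -79, 0], "spin": 16, "fingers": 0},
    {"xyz": [220, -95, 0], "spin": 20, "fingers": 0}
  ]
}}

```text
time: 1.8
tool_pos: [0.5336, -0.2902, 0.2503]
orientation: [-3.142, -0.001, -0.117]
wrist_force: [0.2, -0.7, 0.3]
finger_gap: 0.0855
grip_force: 0.0
```

```bash
python3 g.py .596 -.2445 .25 -10.9
```

```text
t 1.8 pos [ 0.5336 -0.2902  0.2503] yaw -6.69 q1,q6 [-0.498  2.76 ]
shift [ 56.7 -52.6   0.4] spin 4.2
F [ 0.2 -0.7  0.3] tau [-0.08 -0.05 -0.04] gap 0.0855 grip 0.0
```

Request:
{"fn": "play_rows", "kwargs": {
  "targets": [
    {"xyz": [25, -23, 0], "spin": 3, "fingers": 0},
    {"xyz": [48, -44, 0], "spin": 4.2, "fingers": 0},
    {"xyz": [56.7, -52.6, 0], "spin": 4.2, "fingers": 0},
    {"xyz": [56.7, -52.6, 0], "spin": 4.2, "fingers": 0},
    {"xyz": [56.7, -52.6, 0], "spin": 4.2, "fingers": 0}
  ]
}}

```text
time: 2.3
tool_pos: [0.593, -0.2469, 0.2501]
orientation: [3.141, 0.001, -0.189]
wrist_force: [-0.2, -0.6, 1.0]
finger_gap: 0.0853
grip_force: 0.0
```

```bash
python3 g.py .596 -.2445 .25 -10.9; python3 - <<'E'
from h import *
p=camera_params("wrist");f=grab_frame("wrist")
c=np.array([.596,-.2445,.146]);u=np.array([np.cos(np.radians(-10.9)),np.sin(np.radians(-10.9)),0]);v=np.array([-u[1],u[0],0])
uv=proj(p,[c+a*.03*u+b*.007*v for a,b in((1,1),(1,-1),(-1,-1),(-1,1))]);print(p["xyz"],p["rotation"],p["D"],uv.round(1).tolist())
cv2.imwrite("pics/w1r.png",f)
g=np.clip(f*1.5,0,255).astype(np.uint8);cv2.polylines(g,[uv.round().astype(int)],True,(0,0,255),1);cv2.imwrite("pics/w1.png",g)
E
```

```text
t 2.3 pos [ 0.593  -0.2469  0.2501] yaw -10.8 q1,q6 [-0.394  2.936]
shift [ 2.5 -2.9  0.1] spin 0.1
F [-0.2 -0.6  1. ] tau [-0.    0.04  0.03] gap 0.0853 grip 0.0
[ 0.66287713 -0.26007176  0.39195347] [-2.84215294e-01 -7.04345107e-04 -1.76049588e+00] [0.00572725 0.         0.         0.         0.        ] [[303.1, 182.3], [327.5, 182.3], [327.0, 279.9], [304.1, 279.9]]
```

View pics/w1.png

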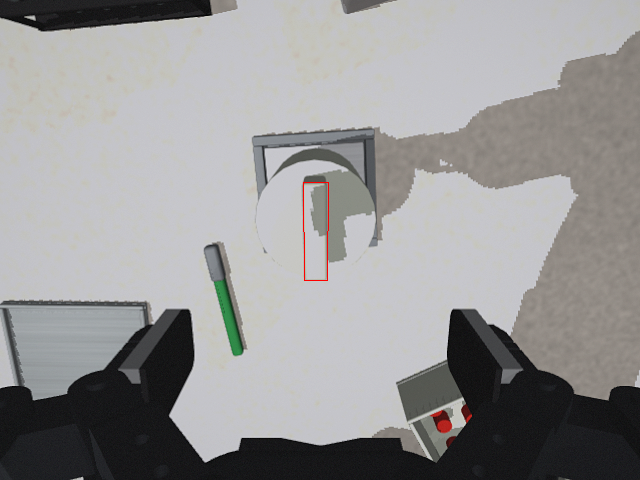

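The wrist picture shows the bar on the cover, running from about (315,183) down. The predicted outline lies on it. I'll zoom in to check the sides.

```bash
python3 - <<'E'
import cv2,numpy as np
a=cv2.imread("pics/w1r.png")[150:300,240:400].astype(float)
print(a.max(),a[100,70])
g=cv2.cvtColor(a.astype(np.uint8),cv2.COLOR_BGR2GRAY)
g=cv2.createCLAHE(4,(4,4)).apply(g)
cv2.imwrite("pics/w1c.png",cv2.resize(g,None,fx=4,fy=4,interpolation=cv2.INTER_CUBIC))
E
```

```text
142.0 [136. 133. 132.]
```

View pics/w1c.png

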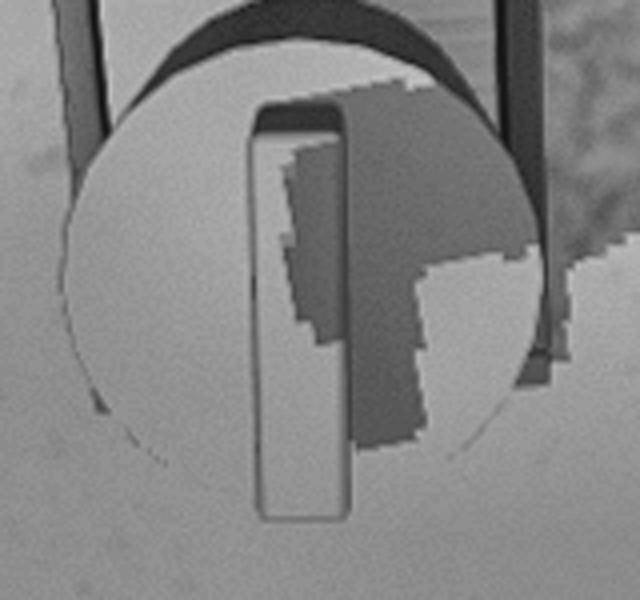

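```bash
python3 - <<'E'
from h import *
p=camera_params("wrist")
X=atz(p,[(302.5,183),(325.5,183),(327,280),(304.5,280)],.146)
d=X[0]+X[1]-X[2]-X[3];print(X.mean(0),np.degrees(np.arctan2(d[1],d[0])),np.linalg.norm(X[0]-X[3]),np.linalg.norm(X[0]-X[1]))
E
python3 g.py .596 -.2445 .122 -11
```

```text
[ 0.59555465 -0.24448106  0.146     ] -10.122357648078117 0.05970758117796706 0.013202233169155503
t 2.35 pos [ 0.5928 -0.2472  0.2503] yaw -10.85 q1,q6 [-0.395  2.936]
shift [  2.7  -3.3 128.3] spin 0.2
F [-1.1  0.7 -0.3] tau [ 0.01  0.04 -0.06] gap 0.0853 grip 0.0
```

Request:
{"fn": "play_rows", "kwargs": {
  "targets": [
    {"xyz": [2.8, -3.2, 10], "spin": 0, "fingers": 0},
    {"xyz": [2.8, -3.2, 30], "spin": 0, "fingers": 0},
    {"xyz": [2.8, -3.2, 55], "spin": -0.4, "fingers": 0},
    {"xyz": [2.8, -3.2, 75], "spin": -0.4, "fingers": 0},
    {"xyz": [2.8, -3.2, 80], "spin": -0.4, "fingers": 0}
  ]
}}

```text
time: 2.85
tool_pos: [0.5948, -0.2437, 0.1672]
orientation: [-3.141, 0.005, -0.183]
wrist_force: [-0.5, -0.1, -0.1]
finger_gap: 0.0852
grip_force: 0.0
```

```bash
python3 g.py .5957 -.2445 .119 -10.4
```

```text
t 2.85 pos [ 0.5948 -0.2437  0.1672] yaw -10.48 q1,q6 [-0.389  2.936]
shift [ 1.3  0.6 48.2] spin -0.1
F [-0.5 -0.1 -0.1] tau [ 0.02  0.03 -0.02] gap 0.0852 grip 0.0
```

Request:
{"fn": "play_rows", "kwargs": {
  "targets": [
    {"xyz": [1, 0.6, 15], "spin": 0, "fingers": 0},
    {"xyz": [1, 0.6, 30], "spin": 0, "fingers": 0},
    {"xyz": [1, 0.6, 40], "spin": 0, "fingers": 0},
    {"xyz": [1, 0.6, 44], "spin": 0, "fingers": 0},
    {"xyz": [1, 0.6, 44], "spin": 0, "fingers": 0}
  ]
}}

```text
time: 3.35
tool_pos: [0.5978, -0.2446, 0.1259]
orientation: [-3.142, 0.001, -0.182]
wrist_force: [-1.5, 0.1, 0.7]
finger_gap: 0.0856
grip_force: 0.0
```

```bash
python3 g.py .5957 -.2445 .119 -10.4
```

```text
t 3.35 pos [ 0.5978 -0.2446  0.1259] yaw -10.41 q1,q6 [-0.388  2.935]
shift [-2.1  0.3  6.9] spin -0.0
F [-1.5  0.1  0.7] tau [ 0.01 -0.04  0.02] gap 0.0856 grip 0.0
```

Request:
{"fn": "play_rows", "kwargs": {
  "targets": [
    {"xyz": [-1.5, 0, 4], "spin": 0, "fingers": 0},
    {"xyz": [-1.5, 0, 6.5], "spin": 0, "fingers": 0.3},
    {"xyz": [-1.5, 0, 6.5], "spin": 0, "fingers": 0.6},
    {"xyz": [-1.5, 0, 6.5], "spin": 0, "fingers": 0.75},
    {"xyz": [-1.5, 0, 6.5], "spin": 0, "fingers": 0.75}
  ],
  "squeeze": 50
}}

```text
time: 3.85
tool_pos: [0.5968, -0.2443, 0.12]
orientation: [3.142, -0.0, -0.182]
wrist_force: [-0.1, 0.6, -0.2]
finger_gap: 0.0284
grip_force: 0.0
```

Request:
{"fn": "play_rows", "kwargs": {
  "targets": [
    {"xyz": [0, 0, 0], "spin": 0, "fingers": 0.9},
    {"xyz": [0, 0, 0], "spin": 0, "fingers": 1},
    {"xyz": [0, 0, 0], "spin": 0, "fingers": 1},
    {"xyz": [0, 0, 0], "spin": 0, "fingers": 1},
    {"xyz": [0, 0, 0], "spin": 0, "fingers": 1}
  ]
}}

```text
time: 4.35
tool_pos: [0.5969, -0.2444, 0.1201]
orientation: [3.142, -0.001, -0.182]
wrist_force: [1.8, 1.5, 2.8]
finger_gap: 0.0131
grip_force: 49.4
```

```bash
python3 g.py .5957 -.2445 .119 -10.4
```

```text
t 4.35 pos [ 0.5969 -0.2444  0.1201] yaw -10.4 q1,q6 [-0.389  2.935]
shift [-1.2  0.4  1.1] spin -0.0
F [1.8 1.5 2.8] tau [ 0.01 -0.14 -0.05] gap 0.0131 grip 49.371272921562195
```

Request:
{"fn": "play_rows", "kwargs": {
  "targets": [
    {"xyz": [0, 0, 0], "spin": -5, "fingers": 1},
    {"xyz": [0, 0, 0], "spin": -11, "fingers": 1},
    {"xyz": [0, 0, 0], "spin": -17, "fingers": 1},
    {"xyz": [0, 0, 0], "spin": -23, "fingers": 1},
    {"xyz": [0, 0, 0], "spin": -29, "fingers": 1}
  ]
}}

```text
time: 4.85
tool_pos: [0.5967, -0.2444, 0.1201]
orientation: [3.141, -0.0, 0.329]
wrist_force: [0.7, 0.1, 2.9]
finger_gap: 0.0135
grip_force: 49.4
```

Request:
{"fn": "play_rows", "kwargs": {
  "targets": [
    {"xyz": [0, 0, 0], "spin": -7, "fingers": 1},
    {"xyz": [0, 0, 0], "spin": -14, "fingers": 1},
    {"xyz": [0, 0, 0], "spin": -21, "fingers": 1},
    {"xyz": [0, 0, 0], "spin": -28, "fingers": 1},
    {"xyz": [0, 0, 0], "spin": -34, "fingers": 1}
  ]
}}

```text
time: 5.35
tool_pos: [0.5967, -0.2444, 0.1201]
orientation: [3.141, 0.0, 0.922]
wrist_force: [0.3, -0.8, 2.7]
finger_gap: 0.0131
grip_force: 49.4
```

Request:
{"fn": "play_rows", "kwargs": {
  "targets": [
    {"xyz": [0, 0, 0], "spin": 0, "fingers": 1},
    {"xyz": [0, 0, 0], "spin": 0, "fingers": 1},
    {"xyz": [0, 0, 0], "spin": 0, "fingers": 1},
    {"xyz": [0, 0, 0], "spin": 0, "fingers": 1},
    {"xyz": [0, 0, 0], "spin": 0, "fingers": 1}
  ]
}}

```text
time: 5.85
tool_pos: [0.5967, -0.2444, 0.1201]
orientation: [3.141, 0.0, 0.917]
wrist_force: [-1.1, 0.3, 5.4]
finger_gap: 0.0134
grip_force: 49.8
```

```bash
python3 g.py .5957 -.2445 .119 -10.4; python3 - <<'E'
from h import *
a=grab_frame("side")[240:400,340:500];b=grab_frame("wrist")[130:370,180:460];
o=[cv2.resize(x,(400,400*x.shape[0]//x.shape[1]),interpolation=cv2.INTER_CUBIC) for x in(a,b)]
h=max(x.shape[0] for x in o);cv2.imwrite("pics/turn.png",np.clip(np.hstack([cv2.copyMakeBorder(x,0,h-x.shape[0],0,0,0) for x in o])*1.6,0,255).astype(np.uint8))
E
```

```text
t 5.85 pos [ 0.5967 -0.2444  0.1201] yaw 52.53 q1,q6 [-0.389  1.836]
shift [-0.7 -0.8  1.1] spin 62.9
F [-1.1  0.3  5.4] tau [-0.02  0.09  0.04] gap 0.0134 grip 49.79639232158661
```

View pics/turn.png

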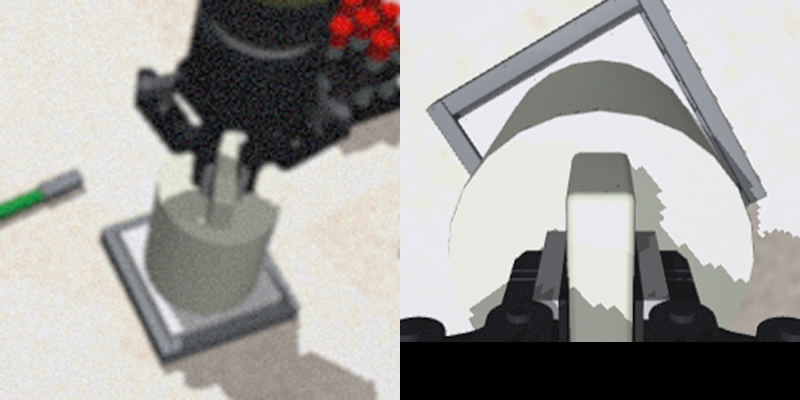

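The side and wrist pictures show that the cover turned with the gripper and the stand is square as before. Next I'll lift 8 mm and check the weight.

Request:
{"fn": "play_rows", "kwargs": {
  "targets": [
    {"xyz": [0, 0, -2], "spin": 0, "fingers": 1},
    {"xyz": [0, 0, -4], "spin": 0, "fingers": 1},
    {"xyz": [0, 0, -6], "spin": 0, "fingers": 1},
    {"xyz": [0, 0, -8], "spin": 0, "fingers": 1},
    {"xyz": [0, 0, -8], "spin": 0, "fingers": 1}
  ],
  "squeeze": 60
}}

```text
time: 6.45
tool_pos: [0.5967, -0.2443, 0.1279]
orientation: [3.141, -0.0, 0.918]
wrist_force: [1.4, -0.4, -1.8]
finger_gap: 0.0128
grip_force: 58.4
```

Request:
{"fn": "play_rows", "kwargs": {
  "targets": [
    {"xyz": [0, 0, 0], "spin": 0, "fingers": 1},
    {"xyz": [0, 0, 0], "spin": 0, "fingers": 1},
    {"xyz": [0, 0, 0], "spin": 0, "fingers": 1},
    {"xyz": [0, 0, 0], "spin": 0, "fingers": 1},
    {"xyz": [0, 0, 0], "spin": 0, "fingers": 1}
  ]
}}

```text
time: 6.95
tool_pos: [0.5965, -0.2443, 0.1277]
orientation: [-3.141, 0.0, 0.918]
wrist_force: [0.2, 0.2, -1.5]
finger_gap: 0.0128
grip_force: 58.4
```

```bash
python3 g.py .5957 -.2445 .25 -10.4;  python3 - <<'E'
from h import *
f=[]
for i in range(6): grab_frame("side"); f.append(state()["wrist_force"])
print(np.mean(f,0),np.std(f,0))
a=grab_frame("side")[240:400,340:500]
cv2.imwrite("pics/lift.png",np.clip(cv2.resize(a,(560,560),interpolation=cv2.INTER_CUBIC)*1.6,0,255).astype(np.uint8))
E
```

```text
t 6.95 pos [ 0.5965 -0.2443  0.1277] yaw 52.59 q1,q6 [-0.389  1.835]
shift [  -0.7   -0.5 -122.3] spin 63.0
F [ 0.2  0.2 -1.5] tau [-0.06 -0.02  0.02] gap 0.0128 grip 58.36648643016815
[-0.24779487  0.30410568 -1.79598895] [0.45228222 0.28154492 0.40318449]
```

View pics/lift.png

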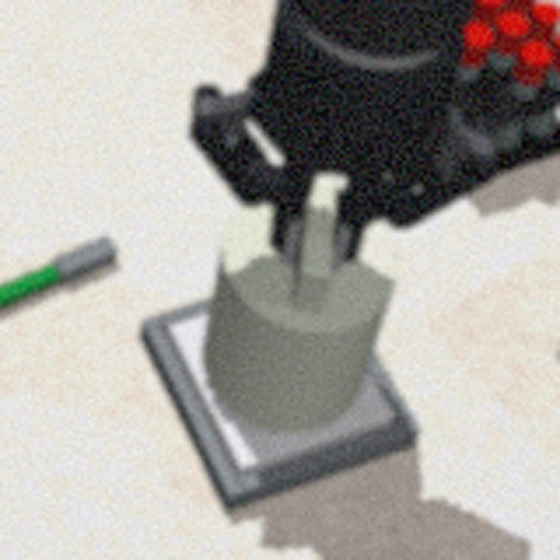

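The weight is 1.8 N, so only the cover is in the grip, and the foot still sits in the stand. I'll lift it straight up.

Request:
{"fn": "play_rows", "kwargs": {
  "targets": [
    {"xyz": [0, 0, -8], "spin": 0, "fingers": 1},
    {"xyz": [0, 0, -20], "spin": 0, "fingers": 1},
    {"xyz": [0, 0, -34], "spin": 0, "fingers": 1},
    {"xyz": [0, 0, -48], "spin": 0, "fingers": 1},
    {"xyz": [0, 0, -62], "spin": 0, "fingers": 1}
  ]
}}

```text
time: 7.8
tool_pos: [0.597, -0.2444, 0.1918]
orientation: [3.14, -0.0, 0.918]
wrist_force: [-0.4, 0.3, -1.9]
finger_gap: 0.0129
grip_force: 58.4
```

Request:
{"fn": "play_rows", "kwargs": {
  "targets": [
    {"xyz": [0, 0, -14], "spin": 0, "fingers": 1},
    {"xyz": [0, 0, -28], "spin": 0, "fingers": 1},
    {"xyz": [0, 0, -42], "spin": 0, "fingers": 1},
    {"xyz": [0, 0, -54], "spin": 0, "fingers": 1},
    {"xyz": [0, 0, -60], "spin": 0, "fingers": 1}
  ]
}}

```text
time: 8.3
tool_pos: [0.5971, -0.2445, 0.2514]
orientation: [3.14, -0.0, 0.918]
wrist_force: [1.3, -0.6, -1.5]
finger_gap: 0.0133
grip_force: 58.5
```

```bash
python3 g.py .462 .0245 .25 52.5; python3 - <<'E'
from h import *
P={}
for c in("side","top"):
    f=grab_frame(c);P[c]=camera_params(c);cv2.imwrite(f"pics/up_{c}.png",f)
    for t in("rack_mid","tray_mid"):
        for r in regions_of(t,c)[:2]: print(c,t,round(r["conf"],2),np.round(r["box"],1))
# rack_mid expected at same axis
X=np.array([.596,-.2445,.130-.111-.014+.049]);print([proj(P[c],X) for c in P])
a=cv2.imread("pics/up_side.png")[200:400,240:480];b=cv2.imread("pics/up_top.png")[150:350,250:520]
o=[cv2.resize(x,(400,400*x.shape[0]//x.shape[1]),interpolation=cv2.INTER_CUBIC) for x in(a,b)]
h=max(x.shape[0] for x in o);cv2.imwrite("pics/up.png",np.clip(np.hstack([cv2.copyMakeBorder(x,0,h-x.shape[0],0,0,0) for x in o])*1.6,0,255).astype(np.uint8))
E
```

```text
t 8.3 pos [ 0.5971 -0.2445  0.2514] yaw 52.59 q1,q6 [-0.389  1.835]
shift [ 131.6 -270.7    1.1] spin 0.1
F [ 1.3 -0.6 -1.5] tau [ 0.02 -0.06 -0.04] gap 0.0133 grip 58.483126759529114
side rack_mid 0.94 [421.1 346.7  67.4  57.6]
side tray_mid 0.8 [286.  269.8  84.2  68.6]
top rack_mid 0.6 [452.9 222.8  47.   48.6]
top tray_mid 0.74 [310.3 297.2  89.6  89.8]
[array([[421.78758343, 335.41749343]]), array([[461.27125796, 217.38256571]])]
```

View pics/up.png

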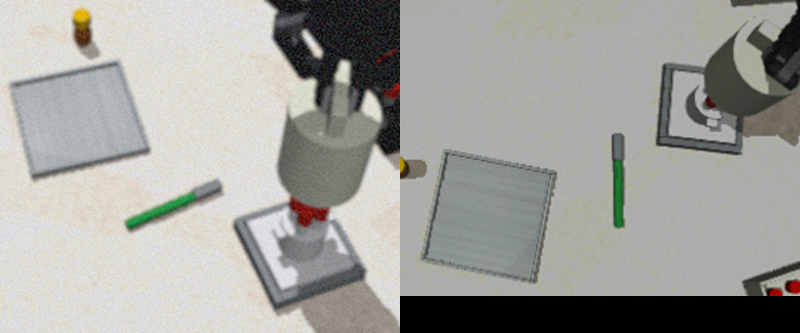

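The cover is clear. The bare holder with its red caps stands in its stand in both views, and the tray is empty.

```bash
python3 - <<'E'
from h import *
P={c:camera_params(c) for c in("top","side")}
C={"top":[(280.4,251.3),(355.3,266.1),(342.5,340.3),(264.9,325.5)],"side":[(246,250.4),(312,237.8),(330,290),(259.8,306.8)]}
for c in C:
    X=atz(P[c],C[c],.012);print(c,X.mean(0),np.linalg.norm(X-np.roll(X,1,0),axis=1))
E
python3 g.py .4625 .0235 .25 52.5
```

```text
top [0.46229121 0.02386326 0.012     ] [0.13720384 0.13969924 0.13565314 0.14140758]
side [0.46246599 0.01726793 0.012     ] [0.14070026 0.13695149 0.13593833 0.13615966]
t 8.6 pos [ 0.5962 -0.2441  0.2488] yaw 52.59 q1,q6 [-0.389  1.835]
shift [ 131.4 -268.7   -0.8] spin 0.1
F [-0.2 -0.3 -1.9] tau [ 0.04  0.03 -0.02] gap 0.0132 grip 58.482025265693665
```

Request:
{"fn": "play_rows", "kwargs": {
  "targets": [
    {"xyz": [7, -14, 0], "spin": 0, "fingers": 1},
    {"xyz": [19, -39, 0], "spin": 0, "fingers": 1},
    {"xyz": [33, -68, 0], "spin": 0, "fingers": 1},
    {"xyz": [47, -96, 0], "spin": 0, "fingers": 1},
    {"xyz": [61, -125, 0], "spin": 0, "fingers": 1}
  ]
}}

```text
time: 9.1
tool_pos: [0.5333, -0.1189, 0.249]
orientation: [-3.141, 0.0, 0.918]
wrist_force: [0.9, 1.0, -1.9]
finger_gap: 0.0128
grip_force: 58.7
```

Request:
{"fn": "play_rows", "kwargs": {
  "targets": [
    {"xyz": [14, -29, 0], "spin": 0, "fingers": 1},
    {"xyz": [28, -58, 0], "spin": 0, "fingers": 1},
    {"xyz": [42, -86, 0], "spin": 0, "fingers": 1},
    {"xyz": [54, -110, 0], "spin": 0, "fingers": 1},
    {"xyz": [61, -125, 0], "spin": 0, "fingers": 1}
  ]
}}

```text
time: 9.6
tool_pos: [0.4706, 0.006, 0.2493]
orientation: [-3.14, 0.0, 0.919]
wrist_force: [0.8, 0.3, -1.6]
finger_gap: 0.013
grip_force: 58.8
```

```bash
python3 g.py .4625 .022 .15 52.5
```

```text
t 9.6 pos [0.4706 0.006  0.2493] yaw 52.67 q1,q6 [0.012 2.235]
shift [  7.8 -16.   99.3] spin 0.2
F [ 0.8  0.3 -1.6] tau [-0.01 -0.02  0.04] gap 0.013 grip 58.782938718795776
```

Request:
{"fn": "play_rows", "kwargs": {
  "targets": [
    {"xyz": [4, -8, 5], "spin": 0, "fingers": 1},
    {"xyz": [7, -15, 20], "spin": 0, "fingers": 1},
    {"xyz": [7.8, -16, 40], "spin": 0, "fingers": 1},
    {"xyz": [7.8, -16, 60], "spin": 0, "fingers": 1},
    {"xyz": [7.8, -16, 80], "spin": 0, "fingers": 1}
  ]
}}

```text
time: 10.1
tool_pos: [0.464, 0.0202, 0.1684]
orientation: [-3.142, 0.0, 0.918]
wrist_force: [-0.4, 0.4, -1.9]
finger_gap: 0.0129
grip_force: 58.8
```

Request:
{"fn": "play_rows", "kwargs": {
  "targets": [
    {"xyz": [0, 0, 15], "spin": 0, "fingers": 1},
    {"xyz": [0, 0, 28], "spin": 0, "fingers": 1},
    {"xyz": [0, 0, 38], "spin": 0, "fingers": 1},
    {"xyz": [0, 0, 46], "spin": 0, "fingers": 1},
    {"xyz": [0, 0, 50], "spin": 0, "fingers": 1}
  ]
}}

```text
time: 10.6
tool_pos: [0.4638, 0.0203, 0.1189]
orientation: [-3.141, 0.001, 0.918]
wrist_force: [-0.0, 0.4, -2.3]
finger_gap: 0.013
grip_force: 58.7
```

```bash
python3 g.py .4625 .022 .106 52.5; python3 - <<'E'
from h import *
f=grab_frame("side")[190:350,220:380]
g=grab_frame("top")[230:370,240:400]
o=[cv2.resize(x,(400,400*x.shape[0]//x.shape[1]),interpolation=cv2.INTER_CUBIC) for x in(f,g)]
h=max(x.shape[0] for x in o);cv2.imwrite("pics/low.png",np.clip(np.hstack([cv2.copyMakeBorder(x,0,h-x.shape[0],0,0,0) for x in o])*1.6,0,255).astype(np.uint8))
E
```

```text
t 10.6 pos [0.4638 0.0203 0.1189] yaw 52.58 q1,q6 [0.044 2.268]
shift [ 0.6 -2.1 12.9] spin 0.1
F [-0.   0.4 -2.3] tau [ 0.01 -0.01  0.02] gap 0.013 grip 58.730122447013855
```

View pics/low.png

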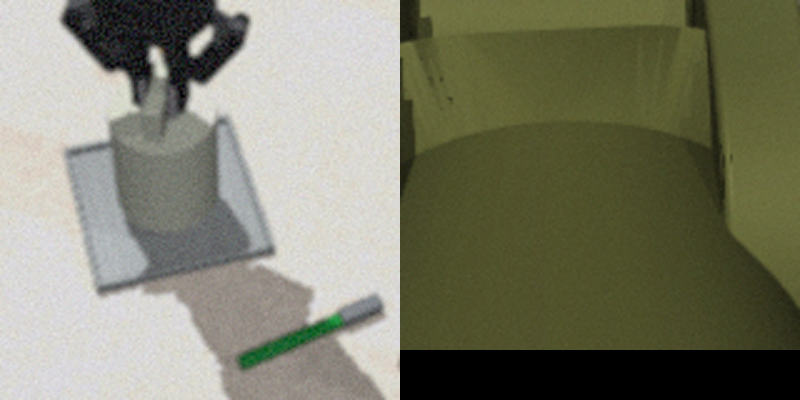

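The side view shows the cover upright over the middle of the tray, while the arm hides the top view. I'll lower it until it touches.

Request:
{"fn": "play_rows", "kwargs": {
  "targets": [
    {"xyz": [0, -1, 3], "spin": 0, "fingers": 1},
    {"xyz": [0, -1, 6], "spin": 0, "fingers": 1},
    {"xyz": [0, -1, 8], "spin": 0, "fingers": 1},
    {"xyz": [0, -1, 10], "spin": 0, "fingers": 1},
    {"xyz": [0, -1, 11], "spin": 0, "fingers": 1}
  ]
}}

```text
time: 11.2
tool_pos: [0.4633, 0.0211, 0.1086]
orientation: [-3.142, 0.0, 0.918]
wrist_force: [-0.2, 0.6, -2.6]
finger_gap: 0.0131
grip_force: 58.8
```

Request:
{"fn": "play_rows", "kwargs": {
  "targets": [
    {"xyz": [0, 0, 0.5], "spin": 0, "fingers": 1},
    {"xyz": [0, 0, 1], "spin": 0, "fingers": 1},
    {"xyz": [0, 0, 1], "spin": 0, "fingers": 1},
    {"xyz": [0, 0, 1], "spin": 0, "fingers": 1},
    {"xyz": [0, 0, 1], "spin": 0, "fingers": 1}
  ]
}}

```text
time: 11.7
tool_pos: [0.4634, 0.021, 0.1078]
orientation: [3.141, -0.0, 0.918]
wrist_force: [-0.3, -1.2, -1.5]
finger_gap: 0.0134
grip_force: 58.8
```

Request:
{"fn": "play_rows", "kwargs": {
  "targets": [
    {"xyz": [0, 0, 0.6], "spin": 0, "fingers": 1},
    {"xyz": [0, 0, 1.2], "spin": 0, "fingers": 1},
    {"xyz": [0, 0, 1.8], "spin": 0, "fingers": 1},
    {"xyz": [0, 0, 2], "spin": 0, "fingers": 1},
    {"xyz": [0, 0, 2], "spin": 0, "fingers": 1}
  ]
}}

```text
time: 12.2
tool_pos: [0.4633, 0.021, 0.1057]
orientation: [-3.141, 0.0, 0.918]
wrist_force: [0.1, -0.2, -1.8]
finger_gap: 0.0131
grip_force: 58.8
```

Request:
{"fn": "play_rows", "kwargs": {
  "targets": [
    {"xyz": [0, 0, 0.4], "spin": 0, "fingers": 1},
    {"xyz": [0, 0, 0.8], "spin": 0, "fingers": 1},
    {"xyz": [0, 0, 1.2], "spin": 0, "fingers": 1},
    {"xyz": [0, 0, 1.5], "spin": 0, "fingers": 1},
    {"xyz": [0, 0, 1.5], "spin": 0, "fingers": 1}
  ]
}}

```text
time: 12.7
tool_pos: [0.4633, 0.021, 0.1042]
orientation: [-3.142, 0.0, 0.918]
wrist_force: [1.0, -0.2, -1.3]
finger_gap: 0.0133
grip_force: 58.8
```

Request:
{"fn": "play_rows", "kwargs": {
  "targets": [
    {"xyz": [0, 0, 0.4], "spin": 0, "fingers": 1},
    {"xyz": [0, 0, 0.8], "spin": 0, "fingers": 1},
    {"xyz": [0, 0, 1.2], "spin": 0, "fingers": 1},
    {"xyz": [0, 0, 1.5], "spin": 0, "fingers": 1},
    {"xyz": [0, 0, 1.5], "spin": 0, "fingers": 1}
  ]
}}

```text
time: 13.2
tool_pos: [0.4633, 0.021, 0.1027]
orientation: [-3.141, 0.0, 0.918]
wrist_force: [0.2, -0.6, -1.9]
finger_gap: 0.0132
grip_force: 58.8
```

Request:
{"fn": "play_rows", "kwargs": {
  "targets": [
    {"xyz": [0, 0, 0.5], "spin": 0, "fingers": 1},
    {"xyz": [0, 0, 1], "spin": 0, "fingers": 1},
    {"xyz": [0, 0, 1.5], "spin": 0, "fingers": 1},
    {"xyz": [0, 0, 2], "spin": 0, "fingers": 1},
    {"xyz": [0, 0, 2], "spin": 0, "fingers": 1}
  ]
}}

```text
time: 13.7
tool_pos: [0.4635, 0.0211, 0.1021]
orientation: [3.141, -0.001, 0.918]
wrist_force: [-4.7, 0.2, 12.8]
finger_gap: 0.0129
grip_force: 60.8
```

It touches at 12.8 N. I'll ease off slightly, then open.

Request:
{"fn": "play_rows", "kwargs": {
  "targets": [
    {"xyz": [0, 0, -0.8], "spin": 0, "fingers": 1},
    {"xyz": [0, 0, -0.8], "spin": 0, "fingers": 0.8},
    {"xyz": [0, 0, -0.8], "spin": 0, "fingers": 0.6},
    {"xyz": [0, 0, -0.8], "spin": 0, "fingers": 0.3},
    {"xyz": [0, 0, -0.8], "spin": 0, "fingers": 0}
  ],
  "squeeze": 20
}}

```text
time: 14.2
tool_pos: [0.4633, 0.021, 0.1014]
orientation: [-3.142, 0.0, 0.918]
wrist_force: [0.0, -0.1, 0.2]
finger_gap: 0.0599
grip_force: 0.0
```

Request:
{"fn": "play_rows", "kwargs": {
  "targets": [
    {"xyz": [0, 0, 0], "spin": 0, "fingers": 0},
    {"xyz": [0, 0, 0], "spin": 0, "fingers": 0},
    {"xyz": [0, 0, 0], "spin": 0, "fingers": 0},
    {"xyz": [0, 0, 0], "spin": 0, "fingers": 0},
    {"xyz": [0, 0, 0], "spin": 0, "fingers": 0}
  ]
}}

```text
time: 14.7
tool_pos: [0.4633, 0.021, 0.1016]
orientation: [3.142, -0.0, 0.918]
wrist_force: [-0.0, -0.0, 0.4]
finger_gap: 0.0856
grip_force: 0.0
```

Fingers are free, so I'll go straight up and then sideways, out of the top camera's view.

Request:
{"fn": "play_rows", "kwargs": {
  "targets": [
    {"xyz": [0, 0, -10], "spin": 0, "fingers": 0},
    {"xyz": [0, 0, -30], "spin": 0, "fingers": 0},
    {"xyz": [0, 0, -60], "spin": 0, "fingers": 0},
    {"xyz": [0, 0, -90], "spin": 0, "fingers": 0},
    {"xyz": [0, 0, -120], "spin": 0, "fingers": 0}
  ]
}}

```text
time: 15.2
tool_pos: [0.4632, 0.021, 0.2235]
orientation: [3.141, -0.0, 0.918]
wrist_force: [0.8, 0.0, -0.3]
finger_gap: 0.0855
grip_force: 0.0
```

Request:
{"fn": "play_rows", "kwargs": {
  "targets": [
    {"xyz": [-18, 24, -10], "spin": 0, "fingers": 0},
    {"xyz": [-42, 55, -20], "spin": 0, "fingers": 0},
    {"xyz": [-70, 90, -20], "spin": 0, "fingers": 0},
    {"xyz": [-98, 126, -20], "spin": 0, "fingers": 0},
    {"xyz": [-125, 160, -20], "spin": 0, "fingers": 0}
  ]
}}

```text
time: 15.7
tool_pos: [0.5149, -0.1774, 0.2427]
orientation: [3.14, -0.0, 0.918]
wrist_force: [0.9, 0.5, 0.1]
finger_gap: 0.0855
grip_force: 0.0
```

Request:
{"fn": "play_rows", "kwargs": {
  "targets": [
    {"xyz": [-15, 20, 0], "spin": 0, "fingers": 0},
    {"xyz": [-30, 40, 0], "spin": 0, "fingers": 0},
    {"xyz": [-30, 40, 0], "spin": 0, "fingers": 0},
    {"xyz": [-30, 40, 0], "spin": 0, "fingers": 0},
    {"xyz": [-30, 40, 0], "spin": 0, "fingers": 0}
  ]
}}

```text
time: 16.2
tool_pos: [0.5278, -0.2229, 0.2419]
orientation: [-3.141, -0.0, 0.918]
wrist_force: [-1.3, 0.4, 1.2]
finger_gap: 0.0856
grip_force: 0.0
```

```bash
python3 g.py .4625 .022 .25 52.5; python3 - <<'E'
from h import *
P={};F={}
for c in("side","top"):
    F[c]=grab_frame(c);P[c]=camera_params(c)
    for t in("cover_bar","rack_mid","tray_mid","short_mid"):
        for r in regions_of(t,c)[:1]: print(c,t,round(r["conf"],2),np.round(r["box"],1))
X=np.array([[.463,.0215,.132],[.463,.0215,.005]]);print([proj(P[c],X).round(1).tolist() for c in P])
for c in F:cv2.imwrite(f"pics/end_{c}.png",F[c])
cv2.imwrite("pics/end.png",np.clip(np.hstack([cv2.resize(F[c],(400,300),interpolation=cv2.INTER_AREA) for c in("side","top")])*1.5,0,255).astype(np.uint8))
E
```

```text
t 16.2 pos [ 0.5278 -0.2229  0.2419] yaw 52.62 q1,q6 [-0.4    1.823]
shift [ 155.  -200.5   -8. ] spin 0.1
F [-1.3  0.4  1.2] tau [-0.01  0.04  0.05] gap 0.0856 grip 0.0
side cover_bar 0.86 [284.6 253.   47.2  74.4]
side rack_mid 0.64 [420.6 342.9  67.9  69.1]
side tray_mid 0.79 [285.6 269.4  81.3  66.5]
side short_mid 0.9 [275.8 161.5  39.2  46.8]
top cover_bar 0.69 [312.1 293.8  48.6  47.8]
top rack_mid 0.64 [454.  223.8  49.3  51.7]
top tray_mid 0.95 [306.6 297.9  88.2  91.5]
top short_mid 0.69 [164.7 241.4  61.8  63. ]
[[[283.1, 227.8], [286.5, 270.6]], [[311.2, 290.5], [312.1, 295.3]]]
```

View pics/end.png

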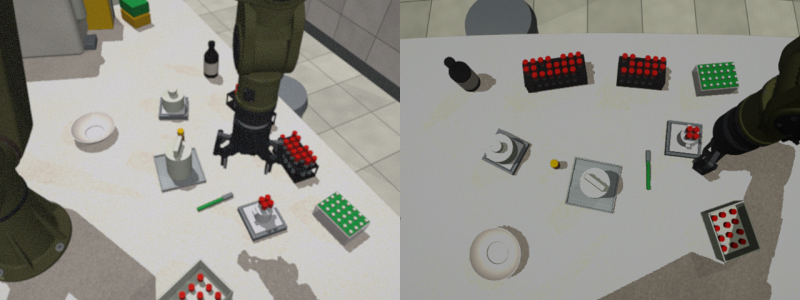

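The final pictures show the cover standing upright in the tray: base near (312,295) in the top view against the tray's centre at about (308,298). The tube holder is seated, the short holder hasn't moved, and the arm is clear of everything.

```bash
python3 -c "
from rig import *
print(job_done())"
```

```text
the job is handed in; nothing more can be done
None
```

The cover was turned about 63°, lifted off, and lowered upright onto the tray, about 6 mm from its centre by the camera; the tube holder stayed seated and the short holder untouched, and the job is handed in (no verdict was returned).

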